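Index the oil sample turret and set the reading head

ROBOT

A 6-joint arm with a two-finger parallel gripper is mounted at the origin on the work surface. World frame = base frame: x ahead of the robot, y to its left, z up, the work surface at z = 0. Lengths are in m, angles in rad, forces in N, time in s.
With the tool pointing down it reaches from about 0.35 to 0.925 m from the base axis. Payload 6.4 kg.
Tool frame: the origin (TCP) lies between the finger pads, 19 mm behind the fingertips; this is the grasp point; z points along the fingers, y is the line along which they close (so a half turn about z gives the same grasp; the last joint's range is limited). The gripper opens to 94 mm and grips with 3 to 60 N. Pads are 16 mm wide; open, the fingers measure 119 mm over their backs; the gripper's body (75 mm by 177 mm) begins 78 mm behind the grasp point.
Start: joints at [-1.33, 0.245, 1.558, -0, 1.339, -0.174], TCP at [0.262, -0.595, 0.224] pointing down, gripper open.
Joint ranges: [-3.13, 3.13], [-1.02, 2.26], [0.13, 2.54], [-0.95, 4.09], [0.21, 2.88], [-2.74, 2.74]. Speed limits (rad/s): [2.57, 2.57, 3.14, 3.14, 3.14, 3.14].

INTERFACE

Orientations are given as a rotation vector (axis times angle).
In Python, from station import * gives the robot as it stands.
- The arm moves only by the tool move_arm, never from a script. Its argument "rows" is a list of rows, each an object with "travel": the shift along the tool's x, y, z normalised to -1 to 1, where 1 is 100 mm, a list of three; "turn": the turn, a rotation vector about the tool's x, y, z normalised to -1 to 1, where 1 is 180 degrees, a list of three; "hand": the opening, from 0 (shut) to 1 (fully open). In form: [{"travel": [tx, ty, tz], "turn": [rx, ry, rz], "hand": hand}, ...]. A call has 1 to 8 rows; each row is the pose to reach, as a shift and turn from the pose commanded when the call began, along the tool's axes at that moment, turning the shorter way round; what a row does not reach only later rows make up. A row lasts 1/12 s, in which the tool goes at most 41.7 mm and 7.16 degrees, less where a joint would pass 70% of its speed; a pose out of reach is approached as far as the arm can. A call with a number of a shift or a turn outside -1 to 1 is refused whole. A call with a gripper value outside its range is refused whole. The fingers move at their own pace and stop on an object; "squeeze" is the grip in N (left out, the last holds). Time passes only in rows, so rows that repeat a pose let the fingers close. It gives the time, the measured TCP pose, the force, the opening and the grip force at its end, in the units of the state.
- observe(): the state, without advancing time (a new reading comes with each control period).
- snapshot(name): name is "side" or "top" or "wrist"; returns a dict with "pixels" (420x560x3 uint8, red, green, blue), "intrinsics" (3x3 intrinsics, pixels), "cam_to_world" (4x4, takes a point from camera to world coordinates); the wrist camera has in their place "tool_from_camera" (4x4, takes a point from camera to tool coordinates, whose origin is the TCP and whose axes are the flange's). Camera axes: x right, y down, z forward; pixel columns grow to the right and rows downward; lengths in m; the calibration is good to about 2 mm. A picture is of the moment at which its call begins: read the wrist's pose just before it. There is no depth.
- hand_in(): hands the job in; it is judged then, once.
Trained networks look in the newest picture that a camera, given by its name, has taken for a name from the list of things; names that differ only in an ending like _2 or _b are one class to them, and where a whole thing is asked for, a point or a joint stands for the part that bears it (a point fixed in the world has none). Each returns a list of dicts, best first, with "conf" (0 to 1); they miss things now and then, are a little off and sometimes report something else, mostly with a low value. They report only what shows in the picture. A call takes as long as a camera call.
- look_for(camera, name): "centre" ([x, y, z] in m, in world coordinates, good to about 4 mm: the middle of the surface that is visible of it).
- tip_of(camera, name): "centre" ([x, y, z] in m, in world coordinates, good to about 4 mm: a listed point, or the origin of a listed thing).
The state is a dict: "time_s": time; "joint_pos": joint angles; "joint_vel": joint speeds; "effort": joint torques, N m; "tool_pos": TCP position; "ee_rot": TCP orientation; "force": force on the tool from outside, world axes, zero at the start; "moment": the same for the moment, N m; "finger_gap": opening from 0.0 (shut) to 1.0 (fully open); "gripper_force": force on a finger pad.
Only numpy, scipy, OpenCV 4.12 (cv2) and the standard library are available. Lean on these libraries where they do the work, as an engineer would, in place of code of your own. Each camera call takes 0.05 s, during which the arm holds its last target. There are 200 camera calls.

TASK

Turn the sample turret by its black hexagonal knob until the one short, wide jar has clicked home at the station under the reading head, and let go of the knob. Leave the head lever leaning back until that is done; then swing the lever straight upright to lower the head to its reading position. Do not touch the glass jars, and leave the bottle, ring and beaker beside the reader where they stand.

Things in the scene. Friction and masses are not known exactly. Their poses are not given: they have to be found in the camera images.
- reader: Sample reader, fixed: cream housing, steel deck 50 mm up (x -144 to 204, y -239 to 144 mm). Origin on the bench under the turret's axis; x to the back, y left. Column at the back (x 150 to 200, y -30 to 30 mm) carries a beam 26 mm wide, from 242 to 264 mm up, reaching forward over the knob to x = -22 mm: a tool coming straight down hits it; one leaned back to -x by 35 to 45 degrees clears it.
- turret (a joint): Turn of the turret, rad, anticlockwise from above; 0 (or a full turn) with the short wide jar under the head. Sprung stops every 1.047 rad; released within 0.4 rad of one it snaps in; resists with up to 0.35 N m. Disc 260 mm in diameter, top 60 mm up; six jars 95 mm from the axis, every 60 degrees. Starts one or two stops short of 0 (negative), and may settle into its stop in the first second.
- knob_grip (a point): Middle of the black hexagonal knob on the turret's axis, 130 mm over the bench: 46 mm across flats, 53 across corners, sides vertical, from 110 to 144 mm up, on a 26 mm stem. Turns with the turret: its flats face 0, 60, 120 ... degrees from this frame's x axis.
- squat_jar (a point): Centre of the lid top of the short wide jar (58 mm in diameter, 34 mm tall, top 94 mm over the bench). The other five are slim: 36 mm in diameter, 50 mm tall, tops 110 mm up. All are amber glass with white lids, fixed to the turret.
- jars: All six jars together; they must not be touched. Origin on the turret's axis at bench height, x towards the short wide jar.
- reading_spot (a point): Fixed point under the reading head (dark steel cylinder, 36 mm in diameter, under the beam 95 mm behind the knob's axis, lower end 134 mm up or higher) where the centre of the short wide jar's lid must come.
- head_lever (a joint): Lean of the head lever in rad: 0 upright, positive leaning to the back of the reader (its +x); range -0.7 to 1.15. It starts leaning back 0.65 to 1.05 and stays where it is left (it takes about 2 N at the ball). Hinge axis along the reader's y, at x -40, y -190 mm, z 66 mm in the reader's frame.
- lever_ball (a point): Centre of the black ball, 28 mm in diameter, at the end of the lever, 110 mm from the hinge; the lever's rod is 10 mm thick.
- oil_bottle: Bystander: amber glass bottle, 64 mm in diameter, 140 mm tall, origin under its centre.
- ring_lid: Bystander: white ceramic ring lying flat, 84 mm in diameter, 14 mm thick, origin under its centre.
- beaker: Bystander: glass beaker, 68 mm in diameter, 85 mm tall, origin under its centre.

How it is judged:
By the outcome, as a careful person would: the job done as asked, in the order asked, and still so for the second after the job is handed in, with the robot touching nothing.
It also fails if it takes over 72 s, if anything falls off the work surface, if the arm or the gripper's body presses on something with over 40 N, if the wrist force passes 120 N, or if a joint passes its speed limit or range.

## Working session

There is one attempt and no reset: what is moved stays moved. The work goes in short steps, Python scripts to look and compute and a tool call to move; the robot and the scene stay as the last step left them, time stands still between calls to the robot, and variables do not carry over. Pictures are saved under pics/ and viewed, at most 10 in all, crops included, and the job is handed in when it is done.

Besides the shell and the picture viewer there is one more tool, called after "Request:" as name(argument=value, ...), one argument or row to a line, values as JSON. move_arm: Moves the arm, as the interface text tells. Scaled input: -1 to 1 covers 100 mm each way for a shift and 180 degrees each way for a turn. Its arguments: {"type":"object","properties":{"rows":{"type":"array"},"squeeze":{"type":"number"}},"required":["rows"]}

```bash
mkdir -p pics; ls; python3 - <<'E'
from station import *
import cv2,numpy as np
np.set_printoptions(precision=4,suppress=True)
s=observe();print(s['time_s'],s['tool_pos'],s['ee_rot'],s['finger_gap'])
for c in('side','top','wrist'):
    p=snapshot(c);cv2.imwrite(f'pics/{c}0.png',p['pixels'][:,:,::-1])
    print(c,{k:np.array(v) for k,v in p.items() if k!='pixels'})
    for n in('knob_grip','squat_jar','lever_ball','reader','reading_spot','jars','turret','head_lever','oil_bottle','ring_lid','beaker'):
        try:r=tip_of(c,n)
        except Exception as e:r=str(e)[:80];print(n,r);continue
        print(c,n,[(np.round(q['centre'],4).tolist(),round(q['conf'],2)) for q in r[:2]])
im=np.hstack([cv2.imread('pics/side0.png'),cv2.imread('pics/top0.png')]);print(im.shape)
E
```

```text
pics
0.0 [ 0.2619 -0.5943  0.2232] [-3.0724 -0.6466  0.0001] 0.9951878076808487
side {'intrinsics': array([[513.5015,   0.    , 287.5938],
       [  0.    , 513.5015, 210.2994],
       [  0.    ,   0.    ,   1.    ]]), 'cam_to_world': array([[-0.9382, -0.2801,  0.2032,  0.347 ],
       [-0.3457,  0.7305, -0.589 ,  0.6987],
       [ 0.0165, -0.6229, -0.7822,  1.0035],
       [ 0.    ,  0.    ,  0.    ,  1.    ]])}
side knob_grip [([0.5418, 0.0821, 0.1313], 0.7), ([0.5593, 0.3064, 0.0031], 0.46)]
side squat_jar [([0.5922, -0.0008, 0.093], 0.75)]
side lever_ball [([0.5904, -0.1056, 0.1257], 0.77)]
side reader [([0.5492, 0.0871, 0.0039], 0.75), ([0.552, 0.0861, -0.003], 0.52)]
side reading_spot [([0.6409, 0.0803, 0.0966], 0.74)]
side jars [([0.5498, 0.0839, -0.0031], 0.89)]
turret it knows: beaker, jars, knob_grip, lever_ball, oil_bottle, reader, reading_spot,
head_lever it knows: beaker, jars, knob_grip, lever_ball, oil_bottle, reader, reading_spot,
side oil_bottle [([0.5578, 0.3079, 0.0005], 0.57)]
side ring_lid [([0.4213, 0.3541, -0.0017], 0.81), ([0.5402, 0.0847, 0.1315], 0.28)]
side
[... 1066 characters left out ...]
wrist {'intrinsics': array([[355.8942,   0.    , 277.0018],
       [  0.    , 355.8942, 202.2755],
       [  0.    ,   0.    ,   1.    ]]), 'tool_from_camera': array([[ 0.0002, -0.9615, -0.2748,  0.0804],
       [ 1.    ,  0.0001,  0.0005,  0.0003],
       [-0.0004, -0.2748,  0.9615, -0.1609],
       [ 0.    ,  0.    ,  0.    ,  1.    ]])}
wrist knob_grip []
wrist squat_jar []
wrist lever_ball []
wrist reader []
wrist reading_spot []
wrist jars []
turret it knows: beaker, jars, knob_grip, lever_ball, oil_bottle, reader, reading_spot,
head_lever it knows: beaker, jars, knob_grip, lever_ball, oil_bottle, reader, reading_spot,
wrist oil_bottle []
wrist ring_lid []
wrist beaker []
(420, 1120, 3)
```

View pics/side0.png

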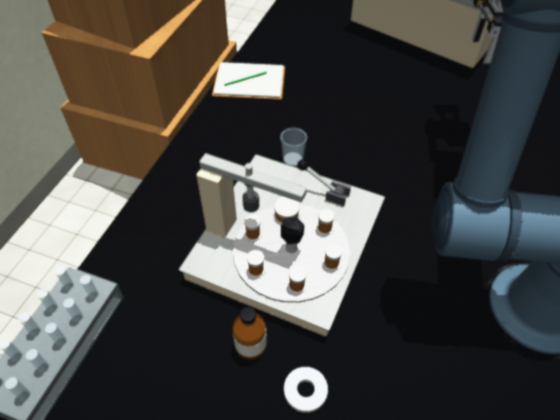

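View pics/top0.png

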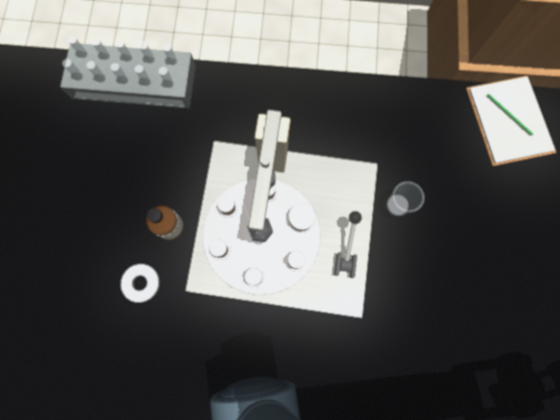

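The side view shows the knob at about (292,230), the squat jar at (287,210), the head at (250,200) and the lever ball at (340,188). The top view shows the knob at (262,230), the squat jar at (301,217) and the ball at (355,217). The jar is one stop short. I'll refine the reader pose from the deck corners and work out the moves.

```bash
cat > h.py <<'E'
from station import *
import cv2,numpy as np
from scipy.spatial.transform import Rotation as Ro
np.set_printoptions(precision=4,suppress=True)
def cur():
    s=observe();return np.array(s['tool_pos']),Ro.from_rotvec(s['ee_rot']),s
def tool(dirdeg,lean):  # fingers point to azimuth dirdeg, lean from vertical; tool x down-back
    a,l=np.radians([dirdeg,lean]);d=np.array([np.cos(a),np.sin(a),0])
    z=np.sin(l)*d-np.cos(l)*np.array([0,0,1]);x=-np.cos(l)*d-np.sin(l)*np.array([0,0,1])
    return Ro.from_matrix(np.c_[x,np.cross(z,x),z])
def rel(p,R,p0=None,R0=None):
    if p0 is None:p0,R0,_=cur()
    return R0.inv().apply(np.array(p)-p0)/.1,(R0.inv()*R).as_rotvec()/np.pi
E
python3 - <<'E'
from h import *
from scipy.optimize import least_squares
P={c:snapshot(c) for c in('top','side')}
C={}
L=np.array([[204,144],[204,-239],[-144,-239],[-144,144]])/1000
def proj(p,X):
    T=np.linalg.inv(p['cam_to_world']);q=X@T[:3,:3].T+T[:3,3];q=q@np.array(p['intrinsics']).T;return q[:,:2]/q[:,2:]
def world(x,L,z):
    c,s=np.cos(x[2]),np.sin(x[2]);return np.c_[x[0]+c*L[:,0]-s*L[:,1],x[1]+s*L[:,0]+c*L[:,1],np.full(len(L),z)]
for c,rough in(('top',[[213,143],[377,162],[362,316],[187,291]]),('side',[[None]*2,[248,158],[384,199],[330,318]])):
    g=cv2.cvtColor(P[c]['pixels'],cv2.COLOR_RGB2GRAY);m=(g>90).astype(np.uint8)
    n,lab,st,_=cv2.connectedComponentsWithStats(m);k={'top':(330,200),'side':(330,285)}[c]
    l=lab[k[1],k[0]];h=cv2.convexHull(cv2.findContours((lab==l).astype(np.uint8),0,2)[0][0])
    print(c,l,st[l],cv2.approxPolyDP(h,5,True)[:,0].tolist())
    print([proj(P[c],world([.547,.087,-.07],L,.05)).round(1).tolist()])
top=np.array([[213,143],[377,162],[362,316],[187,291]],float)
f=lambda x:(proj(P['top'],world(x,L,.05))-top).ravel()
r=least_squares(f,[.547,.087,-.05]);print(r.x,np.degrees(r.x[2]),r.fun)
for c in('top','side'):
  for n in('knob_grip','squat_jar','lever_ball','reader','reading_spot'):
    print(c,n,[(np.round(q['centre'],4),round(q['conf'],2)) for q in tip_of(c,n)[:1]])
E
```

```text
top 5 [  185   109   193   209 27911] [[214, 141], [270, 109], [377, 164], [362, 317], [185, 290]]
[[[214.6, 140.8], [377.6, 165.5], [360.2, 319.3], [184.3, 290.2]]]
side 11 [  179   131   206   204 21739] [[205, 153], [284, 131], [305, 138], [384, 197], [325, 334], [179, 270]]
[[[178.3, 268.3], [256.9, 154.1], [385.3, 197.6], [327.7, 330.4]]]
[ 0.5482  0.0853 -0.0454] -2.6040342160490675 [ 0.0228 -1.4832 -0.5126  0.3283  1.0016  0.2882 -0.5591  0.6403]
top knob_grip [(array([0.5482, 0.0913, 0.1295]), 0.58)]
top squat_jar [(array([0.5903, 0.0028, 0.0951]), 0.67)]
top lever_ball [(array([ 0.5929, -0.1058,  0.1208]), 0.64)]
top reader [(array([0.5473, 0.0899, 0.0017]), 0.89)]
top reading_spot [(array([0.6396, 0.0782, 0.0956]), 0.62)]
side knob_grip [(array([0.5394, 0.0834, 0.1327]), 0.61)]
side squat_jar [(array([0.5899, 0.0013, 0.0916]), 0.73)]
side lever_ball [(array([ 0.5926, -0.1082,  0.1229]), 0.78)]
side reader [(array([0.5479, 0.0868, 0.004 ]), 0.91)]
side reading_spot [(array([0.6426, 0.0784, 0.0949]), 0.94)]
```

```bash
cat >> h.py <<'E'
def plan(ps,Rs):  # sequence of absolute poses -> rounded per-call numbers, compensating rounding
    p0,R0,_=cur()
    for p,R in zip(ps,Rs):
        t,w=rel(p,R,p0,R0);t=t.round(3);w=w.round(4);print(t.tolist(),w.tolist())
        p0=p0+R0.apply(t*.1);R0=R0*Ro.from_rotvec(w*np.pi)
E
python3 - <<'E'
from h import *
from scipy.optimize import least_squares
from scipy.spatial.transform import Slerp
P={c:snapshot(c) for c in('top','side')}
L=np.array([[204,144],[204,-239],[-144,-239],[-144,144]])/1000
def proj(p,X):
    T=np.linalg.inv(p['cam_to_world']);q=X@T[:3,:3].T+T[:3,3];q=q@np.array(p['intrinsics']).T;return q[:,:2]/q[:,2:]
def W(x,l,z):
    l=np.atleast_2d(l);c,s=np.cos(x[2]),np.sin(x[2]);return np.c_[x[0]+c*l[:,0]-s*l[:,1],x[1]+s*l[:,0]+c*l[:,1],np.full(len(l),z)]
top=np.array([[213.5,142],[377,163.5],[362,317],[186,290.5]]);side=np.array([[179,269],[384.5,197.5]])
def f(x):
    a=(proj(P['top'],W(x,L,.05))-top).ravel();b=(proj(P['side'],W(x,L[[0,2]],.05))-side).ravel()
    n=np.r_[W(x,[0,0],0)[0,:2]-[.5478,.0878],W(x,[.095,0],0)[0,:2]-[.6415,.0785],W(x,[.053,-.19],0)[0,:2]-[.5923,-.1055]]
    return np.r_[a/1,b/1,n/.003]
r=least_squares(f,[.547,.087,-.05]);x=r.x;print(x,np.degrees(x[2]),r.fun)
psi=np.degrees(x[2]);print('jar angle rel',np.degrees(np.arctan2(.0017-x[1],.5905-x[0]))-psi)
k=np.array([x[0],x[1],.130])
Rt=tool(psi-30,40);pre=k-.15*Rt.apply([0,0,1])
p0,R0,_=cur();print('pre',pre,'angle',np.degrees((R0.inv()*Rt).magnitude()))
N=8;S=Slerp([0,1],Ro.concatenate([R0,Rt]))
cy=lambda p:np.array([np.hypot(p[0],p[1]),np.arctan2(p[1],p[0]),p[2]])
a,b=cy(p0),cy(pre);ps=[]
for u in np.arange(1,N+1)/N:
    c=a+(b-a)*u;c[2]=max(c[2],0)+.08*np.sin(np.pi*u);ps.append([c[0]*np.cos(c[1]),c[0]*np.sin(c[1]),c[2]])
print(np.array(ps));plan(ps,[S(u) for u in np.arange(1,N+1)/N])
E
```

```text
[ 0.5476  0.086  -0.0556] -3.1841109678672286 [ 0.1568 -0.735  -0.0388  0.1551 -0.1435  0.605  -0.4696  0.6151 -0.5778
  0.2094 -0.493  -1.2844 -0.0688 -0.5937  0.3156  0.7473 -0.7806 -0.3773]
jar angle rel -59.84618899917868
pre [0.4669 0.1388 0.2449] angle 126.7686289005138
[[ 0.3531 -0.5213  0.2574]
 [ 0.4268 -0.4348  0.286 ]
 [ 0.4813 -0.3394  0.3059]
 [ 0.5159 -0.2388  0.3146]
 [ 0.5307 -0.1372  0.3111]
 [ 0.5264 -0.0381  0.2963]
 [ 0.5045  0.0549  0.2729]
 [ 0.4669  0.1388  0.2449]]
[1.131, -0.306, -0.332] [-0.0296, -0.0161, -0.0813]
[1.094, -0.192, -0.371] [-0.0296, -0.016, -0.0814]
[1.05, -0.092, -0.371] [-0.0296, -0.0161, -0.0813]
[1.01, -0.012, -0.343] [-0.0296, -0.0161, -0.0813]
[0.98, 0.055, -0.306] [-0.0296, -0.016, -0.0814]
[0.956, 0.118, -0.275] [-0.0296, -0.0161, -0.0813]
[0.93, 0.186, -0.264] [-0.0297, -0.0161, -0.0813]
[0.884, 0.257, -0.276] [-0.0296, -0.016, -0.0814]
```

```bash
cat >> h.py <<'E'
PSI=-3.18;K=np.array([.5476,.086,.130])
E
python3 - <<'E'
from h import *
from scipy.spatial.transform import Slerp
Rt=tool(PSI-30,40);pre=K-.15*Rt.apply([0,0,1])
p0,R0,_=cur();N=9;S=Slerp([0,1],Ro.concatenate([R0,Rt]));U=np.arange(1,N+1)/N
ps=[p0+(pre-p0)*u+np.sin(np.pi*u)*np.array([.05,0,.08]) for u in U]
print(np.array(ps));plan(ps,[S(u) for u in U])
E
```

```text
[[ 0.3018 -0.5134  0.2539]
 [ 0.3396 -0.4318  0.2802]
 [ 0.3736 -0.3503  0.3004]
 [ 0.4023 -0.2688  0.3122]
 [ 0.4251 -0.1873  0.3145]
 [ 0.4419 -0.1058  0.3073]
 [ 0.4535 -0.0243  0.2917]
 [ 0.4612  0.0573  0.27  ]
 [ 0.4669  0.1388  0.2449]]
[0.693, -0.585, -0.297] [-0.0263, -0.0143, -0.0723]
[0.775, -0.404, -0.337] [-0.0263, -0.0143, -0.0723]
[0.809, -0.228, -0.339] [-0.0264, -0.0142, -0.0723]
[0.812, -0.073, -0.308] [-0.0263, -0.0143, -0.0723]
[0.804, 0.06, -0.261] [-0.0263, -0.0143, -0.0723]
[0.788, 0.182, -0.209] [-0.0263, -0.0142, -0.0723]
[0.762, 0.308, -0.162] [-0.0263, -0.0143, -0.0723]
[0.712, 0.442, -0.125] [-0.0263, -0.0143, -0.0723]
[0.618, 0.583, -0.093] [-0.0263, -0.0143, -0.0723]
```

Request:
move_arm(
  rows=[
    {"travel": [0.35, -0.29, -0.15], "turn": [-0.013, -0.007, -0.036], "hand": 1},
    {"travel": [0.693, -0.585, -0.297], "turn": [-0.0263, -0.0143, -0.0723], "hand": 1},
    {"travel": [0.693, -0.585, -0.297], "turn": [-0.0263, -0.0143, -0.0723], "hand": 1},
    {"travel": [0.693, -0.585, -0.297], "turn": [-0.0263, -0.0143, -0.0723], "hand": 1},
  ],
)

```text
time_s: 2.53
tool_pos: [0.3034, -0.5116, 0.2557]
ee_rot: [2.892, 0.966, -0.04]
force: [-0.7, 0.2, -0.2]
finger_gap: 1.003
gripper_force: 0.0
```

Request:
move_arm(
  rows=[
    {"travel": [0.38, -0.2, -0.17], "turn": [-0.013, -0.007, -0.036], "hand": 1},
    {"travel": [0.775, -0.404, -0.337], "turn": [-0.0263, -0.0143, -0.0723], "hand": 1},
    {"travel": [0.775, -0.404, -0.337], "turn": [-0.0263, -0.0143, -0.0723], "hand": 1},
    {"travel": [0.775, -0.404, -0.337], "turn": [-0.0263, -0.0143, -0.0723], "hand": 1},
  ],
)

```text
time_s: 2.87
tool_pos: [0.3405, -0.4312, 0.2816]
ee_rot: [2.683, 1.249, -0.079]
force: [-0.7, -0.4, 0.6]
finger_gap: 0.997
gripper_force: 0.0
```

Request:
move_arm(
  rows=[
    {"travel": [0.4, -0.11, -0.17], "turn": [-0.013, -0.007, -0.036], "hand": 1},
    {"travel": [0.809, -0.228, -0.339], "turn": [-0.0264, -0.0142, -0.0723], "hand": 1},
    {"travel": [0.809, -0.228, -0.339], "turn": [-0.0264, -0.0142, -0.0723], "hand": 1},
    {"travel": [0.809, -0.228, -0.339], "turn": [-0.0264, -0.0142, -0.0723], "hand": 1},
  ],
)

```text
time_s: 3.2
tool_pos: [0.3741, -0.3504, 0.3012]
ee_rot: [2.449, 1.502, -0.114]
force: [0.1, -0.6, -0.2]
finger_gap: 0.999
gripper_force: 0.0
```

Request:
move_arm(
  rows=[
    {"travel": [0.4, -0.036, -0.15], "turn": [-0.013, -0.007, -0.036], "hand": 1},
    {"travel": [0.812, -0.073, -0.308], "turn": [-0.0263, -0.0143, -0.0723], "hand": 1},
    {"travel": [0.812, -0.073, -0.308], "turn": [-0.0263, -0.0143, -0.0723], "hand": 1},
    {"travel": [0.812, -0.073, -0.308], "turn": [-0.0263, -0.0143, -0.0723], "hand": 1},
  ],
)

```text
time_s: 3.53
tool_pos: [0.4027, -0.2693, 0.3124]
ee_rot: [2.192, 1.725, -0.146]
force: [1.0, -0.1, 0.4]
finger_gap: 1.0
gripper_force: 0.0
```

Tracking is accurate; I'll continue.

Request:
move_arm(
  rows=[
    {"travel": [0.4, 0.03, -0.13], "turn": [-0.013, -0.007, -0.036], "hand": 1},
    {"travel": [0.804, 0.06, -0.261], "turn": [-0.0263, -0.0143, -0.0723], "hand": 1},
    {"travel": [0.804, 0.06, -0.261], "turn": [-0.0263, -0.0143, -0.0723], "hand": 1},
    {"travel": [0.804, 0.06, -0.261], "turn": [-0.0263, -0.0143, -0.0723], "hand": 1},
  ],
)

```text
time_s: 3.87
tool_pos: [0.4255, -0.1877, 0.3142]
ee_rot: [1.917, 1.916, -0.176]
force: [0.6, -0.3, -0.2]
finger_gap: 1.001
gripper_force: 0.0
```

Request:
move_arm(
  rows=[
    {"travel": [0.4, 0.09, -0.1], "turn": [-0.013, -0.007, -0.036], "hand": 1},
    {"travel": [0.788, 0.182, -0.209], "turn": [-0.0263, -0.0142, -0.0723], "hand": 1},
    {"travel": [0.788, 0.182, -0.209], "turn": [-0.0263, -0.0142, -0.0723], "hand": 1},
    {"travel": [0.788, 0.182, -0.209], "turn": [-0.0263, -0.0142, -0.0723], "hand": 1},
  ],
)

```text
time_s: 4.2
tool_pos: [0.4422, -0.1062, 0.3067]
ee_rot: [1.628, 2.075, -0.201]
force: [0.5, -0.4, -0.3]
finger_gap: 0.998
gripper_force: 0.0
```

Request:
move_arm(
  rows=[
    {"travel": [0.38, 0.15, -0.08], "turn": [-0.013, -0.007, -0.036], "hand": 1},
    {"travel": [0.762, 0.308, -0.162], "turn": [-0.0263, -0.0143, -0.0723], "hand": 1},
    {"travel": [0.762, 0.308, -0.162], "turn": [-0.0263, -0.0143, -0.0723], "hand": 1},
    {"travel": [0.762, 0.308, -0.162], "turn": [-0.0263, -0.0143, -0.0723], "hand": 1},
  ],
)

```text
time_s: 4.53
tool_pos: [0.4538, -0.0251, 0.2911]
ee_rot: [1.328, 2.201, -0.224]
force: [-0.6, -1.2, 0.3]
finger_gap: 1.001
gripper_force: 0.0
```

```bash
python3 - <<'E'
from h import *
Rt=tool(PSI-30,40);pre=K-.15*Rt.apply([0,0,1]);p,R,s=cur()
print(np.array(s['joint_pos']));plan([p+(pre-p)/2+[0,0,.01],pre],[Ro.from_rotvec((Rt*R.inv()).as_rotvec()/2)*R,Rt])
E
```

```text
[-0.0862 -0.523   2.2044 -0.4491  1.0531 -0.427 ]
[0.673, 0.445, -0.203] [-0.0267, -0.0145, -0.0725]
[0.665, 0.586, -0.028] [-0.0266, -0.0145, -0.0724]
```

Request:
move_arm(
  rows=[
    {"travel": [0.34, 0.22, -0.1], "turn": [-0.0133, -0.0072, -0.036], "hand": 1},
    {"travel": [0.673, 0.445, -0.203], "turn": [-0.0267, -0.0145, -0.0725], "hand": 1},
    {"travel": [0.673, 0.445, -0.203], "turn": [-0.0267, -0.0145, -0.0725], "hand": 1},
    {"travel": [0.673, 0.445, -0.203], "turn": [-0.0267, -0.0145, -0.0725], "hand": 1},
  ],
)

```text
time_s: 4.87
tool_pos: [0.4606, 0.0563, 0.2786]
ee_rot: [1.019, 2.294, -0.242]
force: [-0.0, -0.6, -0.0]
finger_gap: 0.998
gripper_force: 0.0
```

```bash
python3 - <<'E'
from h import *
Rt=tool(PSI-30,40);pre=K-.15*Rt.apply([0,0,1]);p,R,s=cur()
print(np.array(s['joint_pos']));plan([pre],[Rt])
E
```

```text
[ 0.1325 -0.4718  2.211  -0.5599  1.0117 -0.3944]
[0.673, 0.586, -0.027] [-0.0268, -0.0142, -0.0727]
```

Request:
move_arm(
  rows=[
    {"travel": [0.33, 0.29, -0.02], "turn": [-0.0133, -0.0072, -0.036], "hand": 1},
    {"travel": [0.673, 0.586, -0.027], "turn": [-0.0268, -0.0142, -0.0727], "hand": 1},
    {"travel": [0.673, 0.586, -0.027], "turn": [-0.0268, -0.0142, -0.0727], "hand": 1},
    {"travel": [0.673, 0.586, -0.027], "turn": [-0.0268, -0.0142, -0.0727], "hand": 1},
    {"travel": [0.673, 0.586, -0.027], "turn": [-0.0268, -0.0142, -0.0727], "hand": 1},
  ],
)

```text
time_s: 5.28
tool_pos: [0.4673, 0.1378, 0.2459]
ee_rot: [0.706, 2.356, -0.256]
force: [0.2, 0.1, 0.3]
finger_gap: 1.001
gripper_force: 0.0
```

```bash
python3 - <<'E'
from h import *
p,R,s=cur();print(p,np.array(s['joint_pos']))
w=snapshot('wrist');cv2.imwrite('pics/w1.png',w['pixels'][:,:,::-1])
for c in('wrist','side','top'):
  if c!='wrist':snapshot(c)
  for n in('knob_grip','squat_jar'):
    print(c,n,[(np.round(q['centre'],4),round(q['conf'],2)) for q in tip_of(c,n)[:1]])
Rt=tool(PSI-30,40);plan([K-.06*Rt.apply([0,0,1]),K],[Rt,Rt])
E
```

```text
[0.4673 0.1378 0.2459] [ 0.3277 -0.352   2.2047 -0.6822  0.9354 -0.3444]
wrist knob_grip [(array([0.5495, 0.088 , 0.1313]), 0.64)]
wrist squat_jar [(array([0.5889, 0.0002, 0.0958]), 0.66)]
side knob_grip [(array([0.5412, 0.0842, 0.1293]), 0.65)]
side squat_jar [(array([0.5897, 0.0025, 0.0933]), 0.85)]
top knob_grip [(array([0.549 , 0.0887, 0.1272]), 0.92)]
top squat_jar [(array([0.5901, 0.0031, 0.0915]), 0.68)]
[-0.006, -0.006, 0.911] [0.0008, 0.0004, 0.0003]
[-0.0, -0.0, 0.6] [-0.0, -0.0, 0.0]
```

View pics/w1.png

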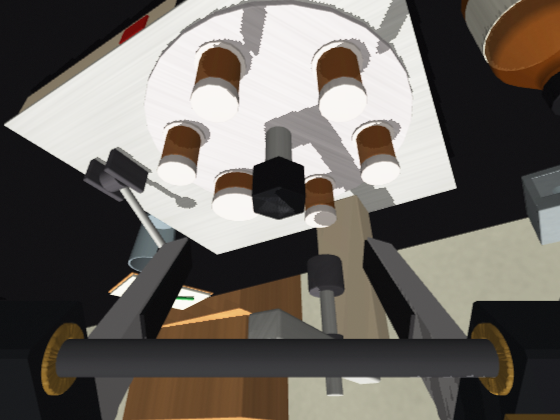

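The wrist view shows the knob centred at (278,190) with flats to the left and right. The fingers are clear of the jars, so I'll move in.

Request:
move_arm(
  rows=[
    {"travel": [0, 0, 0.3], "turn": [0.0008, 0.0004, 0.0003], "hand": 1},
    {"travel": [0, 0, 0.6], "turn": [0.0008, 0.0004, 0.0003], "hand": 1},
    {"travel": [0, 0, 0.91], "turn": [0.0008, 0.0004, 0.0003], "hand": 1},
    {"travel": [0, 0, 0.91], "turn": [0.0008, 0.0004, 0.0003], "hand": 1},
  ],
)

```text
time_s: 6.07
tool_pos: [0.5139, 0.1062, 0.1702]
ee_rot: [0.704, 2.365, -0.263]
force: [-0.7, 0.0, -0.5]
finger_gap: 0.999
gripper_force: 0.0
```

Request:
move_arm(
  rows=[
    {"travel": [0, 0, 0.2], "turn": [0, 0, 0], "hand": 1},
    {"travel": [0, 0, 0.4], "turn": [0, 0, 0], "hand": 1},
    {"travel": [0, 0, 0.61], "turn": [0, 0, 0], "hand": 1},
    {"travel": [0, 0, 0.61], "turn": [0, 0, 0], "hand": 1},
  ],
)

```text
time_s: 6.4
tool_pos: [0.5474, 0.0859, 0.1266]
ee_rot: [0.703, 2.362, -0.259]
force: [-0.7, 0.2, 0.2]
finger_gap: 1.002
gripper_force: 0.0
```

```bash
python3 - <<'E'
from h import *
p,R,s=cur();print(p,s['force'],np.array(s['joint_pos']),R.as_matrix())
w=snapshot('wrist');cv2.imwrite('pics/w2.png',w['pixels'][:,:,::-1])
E
```

```text
[0.5474 0.0859 0.1266] [-0.6942  0.1791  0.2101] [ 0.1561 -0.0236  2.1719 -0.8424  0.6172 -0.2238] [[-0.6436  0.548   0.5344]
 [ 0.4191  0.8365 -0.3531]
 [-0.6405 -0.0033 -0.768 ]]
```

View pics/w2.png

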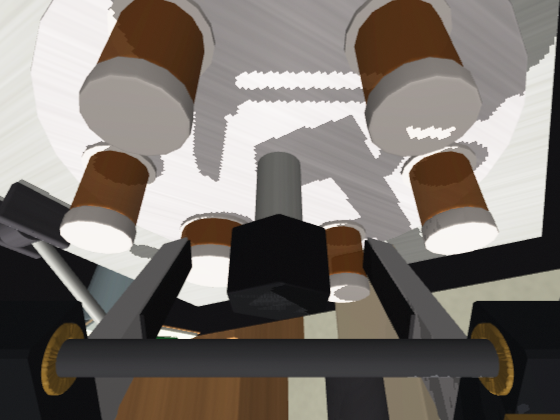

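The knob is centred at (279,260) between the fingers, with a corner facing the camera. I'll grip it now.

Request:
move_arm(
  rows=[
    {"travel": [-0.02, 0, -0.025], "turn": [0, 0, 0], "hand": 0.7},
    {"travel": [-0.02, 0, -0.025], "turn": [0, 0, 0], "hand": 0.55},
    {"travel": [-0.02, 0, -0.025], "turn": [0, 0, 0], "hand": 0.4},
    {"travel": [-0.02, 0, -0.025], "turn": [0, 0, 0], "hand": 0.4},
    {"travel": [-0.02, 0, -0.025], "turn": [0, 0, 0], "hand": 0.4},
    {"travel": [-0.02, 0, -0.025], "turn": [0, 0, 0], "hand": 0.4},
  ],
  squeeze=50,
)

```text
time_s: 6.95
tool_pos: [0.5478, 0.0871, 0.1321]
ee_rot: [0.701, 2.358, -0.256]
force: [-0.3, -0.5, -0.3]
finger_gap: 0.609
gripper_force: 0.0
```

```bash
python3 - <<'E'
from h import *
p,R,s=cur();print(p,s['force'],s['moment'],s['finger_gap'],s['gripper_force'],np.array(s['joint_pos']))
# rotation by +60 deg about world vertical through the knob axis, in current tool frame
c=K.copy();c[2]=p[2]
for a in np.arange(6,70,6):
    Q=Ro.from_euler('z',a,degrees=True);t,w=rel(c+Q.apply(p-c),Q*R,p,R);print(a,t.round(3),w.round(4))
E
```

```text
[0.5478 0.0871 0.1321] [-0.2586 -0.4784 -0.2692] [0.2121 0.1129 0.0025] 0.6090860669058569 0.0 [ 0.1579 -0.0343  2.1709 -0.8345  0.6219 -0.2333]
6 [ 0.001 -0.    -0.001] [-0.0214 -0.     -0.0255]
12 [ 0.002 -0.001 -0.001] [-0.0429 -0.     -0.0511]
18 [ 0.002 -0.002 -0.002] [-0.0643 -0.     -0.0766]
24 [ 0.003 -0.002 -0.002] [-0.0857 -0.     -0.1021]
30 [ 0.003 -0.003 -0.003] [-0.1071 -0.     -0.1277]
36 [ 0.004 -0.004 -0.003] [-0.1286 -0.     -0.1532]
42 [ 0.004 -0.005 -0.004] [-0.15   -0.     -0.1787]
48 [ 0.005 -0.006 -0.004] [-0.1714 -0.0001 -0.2043]
54 [ 0.005 -0.007 -0.004] [-0.1929 -0.0001 -0.2298]
60 [ 0.005 -0.008 -0.004] [-0.2143 -0.0001 -0.2553]
66 [ 0.005 -0.01  -0.005] [-0.2357 -0.0001 -0.2809]
```

Request:
move_arm(
  rows=[
    {"travel": [0, 0, 0], "turn": [0, 0, 0], "hand": 0.4},
    {"travel": [0, 0, 0], "turn": [0, 0, 0], "hand": 0.4},
    {"travel": [0, 0, 0], "turn": [0, 0, 0], "hand": 0.4},
    {"travel": [0, 0, 0], "turn": [0, 0, 0], "hand": 0.4},
    {"travel": [0, 0, 0], "turn": [0, 0, 0], "hand": 0.4},
  ],
)

```text
time_s: 7.37
tool_pos: [0.5476, 0.0865, 0.1317]
ee_rot: [0.702, 2.359, -0.257]
force: [-5.1, -1.3, 4.6]
finger_gap: 0.485
gripper_force: 50.0
```

Request:
move_arm(
  rows=[
    {"travel": [0, 0, 0], "turn": [-0.0143, 0, -0.017], "hand": 0.4},
    {"travel": [0, 0, 0], "turn": [-0.0286, 0, -0.034], "hand": 0.4},
    {"travel": [0, 0, 0], "turn": [-0.0428, 0, -0.0511], "hand": 0.4},
    {"travel": [0, 0, 0], "turn": [-0.0571, 0, -0.0681], "hand": 0.4},
    {"travel": [0, 0, 0], "turn": [-0.0714, 0, -0.0851], "hand": 0.4},
    {"travel": [0, 0, 0], "turn": [-0.0857, 0, -0.1021], "hand": 0.4},
    {"travel": [0, 0, 0], "turn": [-0.1, 0, -0.1192], "hand": 0.4},
    {"travel": [0, 0, 0], "turn": [-0.1071, 0, -0.1277], "hand": 0.4},
  ],
)

```text
time_s: 8.03
tool_pos: [0.5475, 0.0864, 0.1317]
ee_rot: [0.089, 2.445, -0.034]
force: [-10.4, -3.2, 5.6]
finger_gap: 0.488
gripper_force: 50.0
```

```bash
python3 - <<'E'
from h import *
p,R,s=cur();z=R.as_matrix()[:,2];print(p,s['force'],s['moment'],s['finger_gap'],s['gripper_force'],np.array(s['joint_pos']),np.degrees(np.arctan2(z[1],z[0]))-PSI,R.inv().apply([0,0,1]))
E
```

```text
[0.5475 0.0864 0.1317] [-10.3886  -3.2036   5.6148] [-0.6431  0.6436 -0.5399] 0.48765284416534666 50.00308596674586 [-0.0364 -0.1744  2.2972 -0.0767  0.3246 -1.4708] -1.0882142913141615 [-0.6408 -0.0013 -0.7677]
```

Request:
move_arm(
  rows=[
    {"travel": [0, 0, 0], "turn": [-0.0143, 0, -0.017], "hand": 0.4},
    {"travel": [0, 0, 0], "turn": [-0.0286, 0, -0.034], "hand": 0.4},
    {"travel": [0, 0, 0], "turn": [-0.0428, 0, -0.0511], "hand": 0.4},
    {"travel": [0, 0, 0], "turn": [-0.0571, 0, -0.0681], "hand": 0.4},
    {"travel": [0, 0, 0], "turn": [-0.0714, 0, -0.0851], "hand": 0.4},
    {"travel": [0, 0, 0], "turn": [-0.0857, 0, -0.1021], "hand": 0.4},
    {"travel": [0, 0, 0], "turn": [-0.1, 0, -0.1192], "hand": 0.4},
    {"travel": [0, 0, 0], "turn": [-0.1071, 0, -0.1277], "hand": 0.4},
  ],
)

```text
time_s: 8.7
tool_pos: [0.548, 0.0869, 0.1347]
ee_rot: [-0.516, 2.424, 0.163]
force: [38.8, -44.3, -58.0]
finger_gap: 0.49
gripper_force: 50.0
```

```bash
python3 - <<'E'
from h import *
p,R,s=cur();z=R.as_matrix()[:,2];print(p,s['force'],s['moment'],s['finger_gap'],s['gripper_force'],np.array(s['joint_pos']),np.degrees(np.arctan2(z[1],z[0]))-PSI)
for c in('wrist','side','top'):
  snapshot(c)
  for n in('knob_grip','squat_jar'):
    print(c,n,[(np.round(q['centre'],4),round(q['conf'],2)) for q in tip_of(c,n)[:1]])
print(K+Ro.from_euler('z',PSI,degrees=True).apply([.095,0,0]))
E
```

```text
[0.548  0.0869 0.1347] [ 38.8474 -44.3069 -57.9592] [-7.8109  0.668  -6.1792] 0.48973578591944006 49.986500482814336 [-0.2266 -0.1726  2.2802  0.7199  0.5854 -2.7371] 26.06791615352064
wrist knob_grip [(array([0.547 , 0.0869, 0.13  ]), 0.76)]
wrist squat_jar [(array([0.6405, 0.079 , 0.0956]), 0.63)]
side knob_grip [(array([0.5431, 0.085 , 0.1305]), 0.98)]
side squat_jar [(array([0.6421, 0.0741, 0.0935]), 0.88)]
top knob_grip [(array([0.5501, 0.0896, 0.1303]), 0.95)]
top squat_jar [(array([0.5478, 0.0903, 0.13  ]), 0.66)]
[0.6425 0.0807 0.13  ]
```

The jar is within about 4° of home, but joint 6 has reached its limit and force is building up. I'll ease back a few degrees and then release, so the stop snaps it in.

Request:
move_arm(
  rows=[
    {"travel": [0, 0, 0], "turn": [0.009, 0, 0.0107], "hand": 0.45},
    {"travel": [0, 0, 0], "turn": [0.018, 0, 0.0213], "hand": 0.45},
    {"travel": [0, 0, 0], "turn": [0.022, 0, 0.026], "hand": 0.45},
  ],
)

```text
time_s: 9.4
tool_pos: [0.5482, 0.0869, 0.1351]
ee_rot: [-0.39, 2.439, 0.11]
force: [32.7, -41.5, -44.8]
finger_gap: 0.489
gripper_force: 50.0
```

```bash
python3 - <<'E'
from h import *
p,R,s=cur();z=R.as_matrix()[:,2];print(p,s['force'],s['moment'],s['finger_gap'],s['gripper_force'],np.array(s['joint_pos']),np.degrees(np.arctan2(z[1],z[0]))-PSI)
E
```

```text
[0.5482 0.0869 0.1351] [ 32.6501 -41.4926 -44.7826] [-6.0608  0.756  -5.1972] 0.4887099553375688 50.02319241877558 [-0.1861 -0.1878  2.2932  0.6312  0.5023 -2.551 ] 19.576897783634756
```

Request:
move_arm(
  rows=[
    {"travel": [0.005, -0.018, 0.018], "turn": [0, 0, 0], "hand": 0.45},
    {"travel": [0.01, -0.036, 0.036], "turn": [0, 0, 0], "hand": 0.45},
    {"travel": [0.01, -0.036, 0.036], "turn": [0, 0, 0], "hand": 0.45},
  ],
)

```text
time_s: 9.65
tool_pos: [0.5494, 0.0872, 0.1351]
ee_rot: [-0.404, 2.439, 0.122]
force: [-32.3, -38.8, 13.8]
finger_gap: 0.482
gripper_force: 50.1
```

```bash
python3 - <<'E'
from h import *
p,R,s=cur();z=R.as_matrix()[:,2];print(p,s['force'],R.inv().apply(s['force']),s['moment'],R.inv().apply(s['moment']),np.array(s['joint_pos']),np.degrees(np.arctan2(z[1],z[0]))-PSI)
E
```

```text
[0.5494 0.0872 0.1351] [-32.3237 -38.7945  13.8007] [ 25.2482 -26.7054 -37.2778] [-4.326   3.2663 -2.6294] [3.9946 4.509  0.0969] [-0.1916 -0.1817  2.2877  0.6471  0.5155 -2.5766] 20.681601485516357
```

Request:
move_arm(
  rows=[
    {"travel": [0.01, -0.02, -0.016], "turn": [0, 0, 0], "hand": 0.45},
    {"travel": [0.01, -0.03, -0.016], "turn": [0, 0, 0], "hand": 0.45},
  ],
)

```text
time_s: 9.82
tool_pos: [0.549, 0.0868, 0.1352]
ee_rot: [-0.4, 2.439, 0.131]
force: [6.9, -6.8, -12.6]
finger_gap: 0.483
gripper_force: 49.9
```

Request:
move_arm(
  rows=[
    {"travel": [0, 0, 0], "turn": [0, 0, 0], "hand": 0.7},
    {"travel": [0, 0, 0], "turn": [0, 0, 0], "hand": 1},
    {"travel": [0, 0, 0], "turn": [0, 0, 0], "hand": 1},
    {"travel": [0, 0, 0], "turn": [0, 0, 0], "hand": 1},
    {"travel": [0, 0, 0], "turn": [0, 0, 0], "hand": 1},
    {"travel": [0, 0, 0], "turn": [0, 0, 0], "hand": 1},
    {"travel": [0, 0, 0], "turn": [0, 0, 0], "hand": 1},
    {"travel": [0, 0, 0], "turn": [0, 0, 0], "hand": 1},
  ],
)

```text
time_s: 10.48
tool_pos: [0.5496, 0.0897, 0.1379]
ee_rot: [-0.405, 2.436, 0.137]
force: [1.1, -1.0, -0.2]
finger_gap: 0.987
gripper_force: 0.0
```

```bash
python3 - <<'E'
from h import *
p,R,s=cur();z=R.as_matrix()[:,2];print(p,s['time_s'],s['force'],s['moment'],s['finger_gap'],np.array(s['joint_pos']),np.degrees(np.arctan2(z[1],z[0]))-PSI,R.inv().apply(p-K))
w=snapshot('wrist');cv2.imwrite('pics/w3.png',w['pixels'][:,:,::-1])
for c in('wrist','side','top'):
  if c!='wrist':snapshot(c)
  for n in('knob_grip','squat_jar'):
    print(c,n,[(np.round(q['centre'],4),round(q['conf'],2)) for q in tip_of(c,n)[:1]])
E
```

```text
[0.5496 0.0897 0.1379] 10.4833 [ 1.0612 -0.9724 -0.2182] [-0.0057  0.2124 -0.0467] 0.9874882465049041 [-0.1928 -0.1856  2.2864  0.6621  0.5271 -2.5862] 21.69649396073903 [-0.0073  0.0028 -0.0042]
wrist knob_grip [(array([0.55  , 0.0877, 0.1266]), 0.82)]
wrist squat_jar [(array([0.6424, 0.0814, 0.0972]), 0.59)]
side knob_grip [(array([0.5407, 0.0864, 0.1349]), 0.73)]
side squat_jar [(array([0.6421, 0.0802, 0.093 ]), 0.78)]
top knob_grip [(array([ 0.5893, -0.1046,  0.1217]), 0.57)]
top squat_jar [(array([0.6401, 0.0832, 0.0924]), 0.83)]
```

View pics/w3.png

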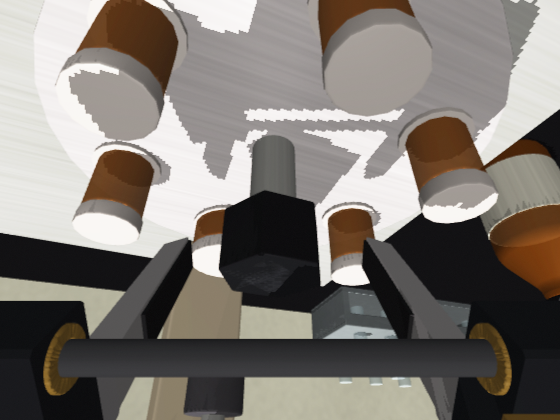

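Released. The networks put the squat jar at (0.642, 0.081), and home should be (0.6425, 0.0807). In the picture the slim jars are untouched and the knob is free at (270,240). I'll retreat along the tool axis.

Request:
move_arm(
  rows=[
    {"travel": [0, 0, -0.25], "turn": [0, 0, 0], "hand": 1},
    {"travel": [0, 0, -0.5], "turn": [0, 0, 0], "hand": 1},
    {"travel": [0, 0, -0.75], "turn": [0, 0, 0], "hand": 1},
    {"travel": [0, 0, -1], "turn": [0, 0, 0], "hand": 1},
    {"travel": [0, 0, -1], "turn": [0, 0, 0], "hand": 1},
  ],
)

```text
time_s: 11.35
tool_pos: [0.491, 0.0687, 0.2207]
ee_rot: [-0.404, 2.428, 0.131]
force: [0.1, 0.2, -0.3]
finger_gap: 0.999
gripper_force: 0.0
```

Request:
move_arm(
  rows=[
    {"travel": [0, 0, -0.25], "turn": [0, 0, 0], "hand": 1},
    {"travel": [0, 0, -0.5], "turn": [0, 0, 0], "hand": 1},
    {"travel": [0, 0, -0.5], "turn": [0, 0, 0], "hand": 1},
  ],
)

```text
time_s: 11.6
tool_pos: [0.4613, 0.0589, 0.2585]
ee_rot: [-0.404, 2.429, 0.132]
force: [1.3, 0.2, 0.2]
finger_gap: 0.998
gripper_force: 0.0
```

```bash
python3 - <<'E'
from h import *
from scipy.spatial.transform import Slerp
p,R,s=cur();print(p,s['time_s'],np.array(s['joint_pos']))
w=snapshot('top');cv2.imwrite('pics/t2.png',cv2.resize(w['pixels'][100:340,160:440,::-1],None,fx=2.5,fy=2.5,interpolation=2))
B=[]
for c in('wrist','side','top'):
  if c!='top':snapshot(c)
  for n in('lever_ball','squat_jar'):
    q=tip_of(c,n)[:1];print(c,n,[(np.round(q['centre'],4),round(q['conf'],2)) for q in q])
Q=Ro.from_euler('z',PSI,degrees=True);b=np.array([.5923,-.1055,.1225])
print('ball local',Q.inv().apply(b-K)+[0,0,K[2]])
H=K*[1,1,0]+Q.apply([-.04,-.19,.066]);print('hinge',H,'dist',np.linalg.norm(b-H))
Rd=tool(PSI,0);S=Slerp([0,1],Ro.concatenate([R,Rd]))
ps=[[.455,0.0,.30],[.475,-.07,.31],[.535,-.105,.28],[.592,-.105,.23]]
plan(ps,[S(.33),S(.67),Rd,Rd])
E
```

```text
[0.4613 0.0589 0.2585] 11.6 [-0.3537 -0.7131  2.3969  0.5017  0.9529 -2.4427]
wrist lever_ball [(array([ 0.5915, -0.1053,  0.1205]), 0.72)]
wrist squat_jar [(array([0.6424, 0.0774, 0.0936]), 0.85)]
side lever_ball [(array([ 0.5914, -0.1024,  0.1217]), 0.84)]
side squat_jar [(array([0.6414, 0.0808, 0.094 ]), 0.88)]
top lever_ball [(array([ 0.5919, -0.1028,  0.1235]), 0.82)]
top squat_jar [(array([0.6405, 0.0835, 0.0961]), 0.74)]
ball local [ 0.0553 -0.1887  0.1225]
hinge [ 0.4971 -0.1015  0.066 ] dist 0.11075759925807468
[-0.1, -0.552, -0.515] [0.0147, 0.0684, 0.0383]
[-0.101, -0.724, -0.08] [0.0132, 0.0732, 0.0401]
[-0.495, -0.399, 0.41] [0.0129, 0.0711, 0.0388]
[-0.569, 0.032, 0.5] [-0.0, -0.0, 0.0]
```

View pics/t2.png

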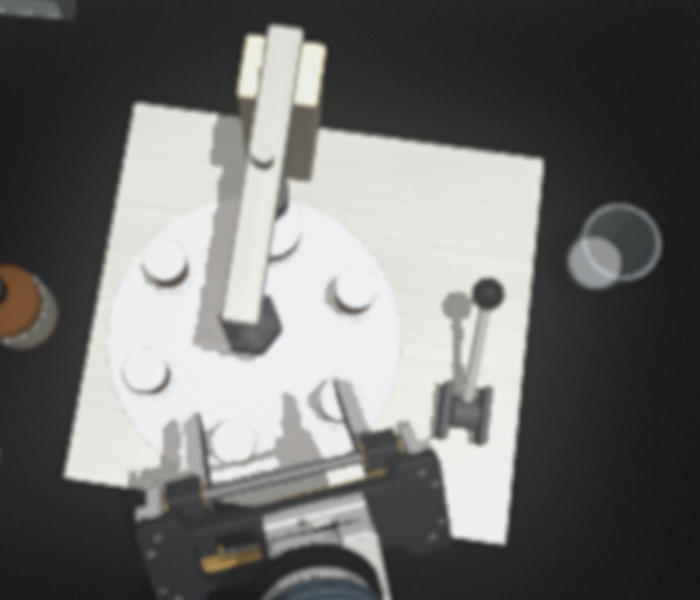

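The top crop shows the squat jar under the beam at (275,235), the five slim jars evenly spaced, and the lever still leaning back with its ball at (488,294). Next I'll go to the lever.

Request:
move_arm(
  rows=[
    {"travel": [-0.05, -0.27, -0.3], "turn": [0.0073, 0.034, 0.019], "hand": 1},
    {"travel": [-0.1, -0.552, -0.515], "turn": [0.0147, 0.0684, 0.0383], "hand": 0.8},
    {"travel": [-0.1, -0.552, -0.515], "turn": [0.0147, 0.0684, 0.0383], "hand": 0.7},
    {"travel": [-0.1, -0.552, -0.515], "turn": [0.0147, 0.0684, 0.0383], "hand": 0.6},
  ],
)

```text
time_s: 12.38
tool_pos: [0.4564, -0.001, 0.3029]
ee_rot: [-0.263, 2.669, 0.092]
force: [-0.3, 0.1, -0.3]
finger_gap: 0.826
gripper_force: 0.0
```

Request:
move_arm(
  rows=[
    {"travel": [-0.05, -0.36, -0.04], "turn": [0.0066, 0.0366, 0.02], "hand": 0.6},
    {"travel": [-0.101, -0.724, -0.08], "turn": [0.0132, 0.0732, 0.0401], "hand": 0.6},
    {"travel": [-0.101, -0.724, -0.08], "turn": [0.0132, 0.0732, 0.0401], "hand": 0.6},
    {"travel": [-0.101, -0.724, -0.08], "turn": [0.0132, 0.0732, 0.0401], "hand": 0.6},
  ],
)

```text
time_s: 12.72
tool_pos: [0.4754, -0.0703, 0.3091]
ee_rot: [-0.097, 2.916, 0.053]
force: [-0.2, 0.5, -0.9]
finger_gap: 0.602
gripper_force: 0.0
```

Request:
move_arm(
  rows=[
    {"travel": [-0.25, -0.2, 0.2], "turn": [0.0065, 0.0355, 0.0194], "hand": 0.6},
    {"travel": [-0.495, -0.399, 0.41], "turn": [0.0129, 0.0711, 0.0388], "hand": 0.6},
    {"travel": [-0.495, -0.399, 0.41], "turn": [0.0129, 0.0711, 0.0388], "hand": 0.6},
    {"travel": [-0.495, -0.399, 0.41], "turn": [0.0129, 0.0711, 0.0388], "hand": 0.6},
  ],
)

```text
time_s: 13.05
tool_pos: [0.5348, -0.1039, 0.277]
ee_rot: [-0.084, -3.136, -0.005]
force: [-0.2, 0.3, -0.1]
finger_gap: 0.603
gripper_force: 0.0
```

```bash
python3 - <<'E'
from h import *
p,R,s=cur();print(p,s['time_s'],s['finger_gap'],np.array(s['joint_pos']))
snapshot('wrist')
for n in('lever_ball','squat_jar'):print(n,[(np.round(q['centre'],4),round(q['conf'],2)) for q in tip_of('wrist',n)[:1]])
Rd=tool(PSI,0);plan([[.5918,-.1045,.20],[.5918,-.1045,.122]],[Rd,Rd])
E
```

```text
[ 0.5348 -0.1039  0.277 ] 13.05 0.6027390320305486 [-0.4006 -0.0403  1.7689  0.0011  1.4186 -1.918 ]
lever_ball [(array([ 0.5949, -0.1079,  0.1185]), 0.76)]
squat_jar [(array([0.6396, 0.0814, 0.0965]), 0.79)]
[-0.572, 0.028, 0.827] [-0.0002, 0.0015, 0.0005]
[0.0, 0.0, 0.78] [0.0, -0.0, -0.0]
```

Request:
move_arm(
  rows=[
    {"travel": [-0.3, 0.01, 0.3], "turn": [0, 0.0015, 0.0005], "hand": 0.6},
    {"travel": [-0.572, 0.03, 0.6], "turn": [0, 0.0015, 0.0005], "hand": 0.6},
    {"travel": [-0.572, 0.03, 0.827], "turn": [0, 0.0015, 0.0005], "hand": 0.6},
    {"travel": [-0.572, 0.03, 0.827], "turn": [0, 0.0015, 0.0005], "hand": 0.6},
  ],
)

```text
time_s: 13.53
tool_pos: [0.5895, -0.104, 0.1954]
ee_rot: [-0.088, -3.132, -0.003]
force: [0.1, -0.4, -1.4]
finger_gap: 0.6
gripper_force: 0.0
```

Request:
move_arm(
  rows=[
    {"travel": [0, 0, 0.25], "turn": [0, 0, 0], "hand": 0.6},
    {"travel": [0, 0, 0.5], "turn": [0, 0, 0], "hand": 0.6},
    {"travel": [0, 0, 0.78], "turn": [0, 0, 0], "hand": 0.6},
    {"travel": [0, 0, 0.78], "turn": [0, 0, 0], "hand": 0.6},
  ],
)

```text
time_s: 13.87
tool_pos: [0.5889, -0.1045, 0.119]
ee_rot: [-0.09, -3.133, -0.002]
force: [0.0, -0.4, 0.2]
finger_gap: 0.594
gripper_force: 0.0
```

```bash
python3 - <<'E'
from h import *
p,R,s=cur();print(p,s['time_s'],s['force'])
w=snapshot('wrist');cv2.imwrite('pics/w4.png',w['pixels'][:,:,::-1])
for n in('lever_ball','squat_jar'):print(n,[(np.round(q['centre'],4),round(q['conf'],2)) for q in tip_of('wrist',n)[:1]])
E
```

```text
[ 0.5889 -0.1045  0.119 ] 13.8667 [ 0.0438 -0.3506  0.2011]
lever_ball [(array([ 0.5938, -0.1066,  0.1209]), 0.8)]
squat_jar []
```

View pics/w4.png

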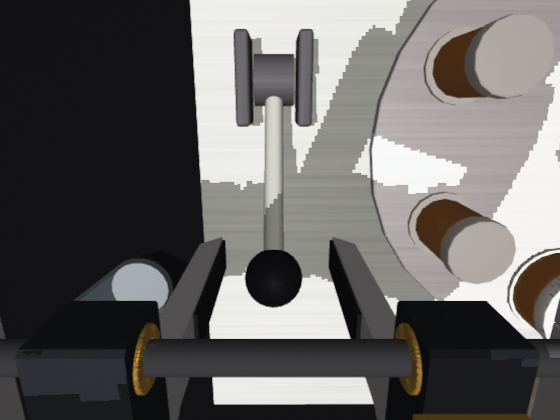

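The ball is centred between the fingers at (273,277), and the jars are well off to the right. I'll close on it.

Request:
move_arm(
  rows=[
    {"travel": [-0.035, 0, -0.02], "turn": [0, 0, 0], "hand": 0.2},
    {"travel": [-0.035, 0, -0.02], "turn": [0, 0, 0], "hand": 0.2},
    {"travel": [-0.035, 0, -0.02], "turn": [0, 0, 0], "hand": 0.2},
    {"travel": [-0.035, 0, -0.02], "turn": [0, 0, 0], "hand": 0.2},
    {"travel": [-0.035, 0, -0.02], "turn": [0, 0, 0], "hand": 0.2},
    {"travel": [-0.035, 0, -0.02], "turn": [0, 0, 0], "hand": 0.2},
    {"travel": [-0.035, 0, -0.02], "turn": [0, 0, 0], "hand": 0.2},
    {"travel": [-0.035, 0, -0.02], "turn": [0, 0, 0], "hand": 0.2},
  ],
  squeeze=15,
)

```text
time_s: 14.68
tool_pos: [0.5961, -0.1066, 0.1234]
ee_rot: [-0.09, -3.139, 0.003]
force: [-0.0, -3.6, 2.7]
finger_gap: 0.289
gripper_force: 15.0
```

```bash
python3 - <<'E'
from h import *
p,R,s=cur();print(p,s['time_s'],s['force'],s['finger_gap'],s['gripper_force'])
Q=Ro.from_euler('z',PSI,degrees=True);H=K*[1,1,0]+Q.apply([-.04,-.19,.066])
v=Q.inv().apply(p-H);th=np.arctan2(v[0],v[2]);r=np.hypot(v[0],v[2]);print('tcp rel hinge',v,'lean',th,r)
for u in np.arange(1,17)/16:
    a=th*(1-u);t=p+Q.apply([r*np.sin(a)-v[0],0,r*np.cos(a)-v[2]]);print(round(a,3),rel(t,R,p,R)[0].round(3))
E
```

```text
[ 0.5961 -0.1066  0.1234] 14.6833 [-0.0379 -3.6085  2.6819] 0.2893783975876497 15.000363439321518
tcp rel hinge [0.0992 0.0004 0.0574] lean 1.045711076411704 0.1145895942105671
0.98 [ 0.04  -0.    -0.063]
0.915 [ 0.084 -0.    -0.124]
0.85 [ 0.131 -0.001 -0.182]
0.784 [ 0.183 -0.001 -0.236]
0.719 [ 0.237 -0.001 -0.288]
0.654 [ 0.295 -0.001 -0.335]
0.588 [ 0.356 -0.001 -0.378]
0.523 [ 0.42  -0.002 -0.418]
0.457 [ 0.486 -0.002 -0.453]
0.392 [ 0.554 -0.002 -0.484]
0.327 [ 0.624 -0.002 -0.51 ]
0.261 [ 0.696 -0.002 -0.531]
0.196 [ 0.769 -0.003 -0.548]
0.131 [ 0.843 -0.003 -0.56 ]
0.065 [ 0.918 -0.003 -0.568]
0.0 [ 0.992 -0.003 -0.57 ]
```

Request:
move_arm(
  rows=[
    {"travel": [0.04, 0, -0.063], "turn": [0, 0, 0], "hand": 0.2},
    {"travel": [0.084, 0, -0.124], "turn": [0, 0, 0], "hand": 0.2},
    {"travel": [0.131, 0, -0.182], "turn": [0, 0, 0], "hand": 0.2},
    {"travel": [0.183, 0, -0.236], "turn": [0, 0, 0], "hand": 0.2},
    {"travel": [0.237, 0, -0.288], "turn": [0, 0, 0], "hand": 0.2},
    {"travel": [0.295, 0, -0.335], "turn": [0, 0, 0], "hand": 0.2},
    {"travel": [0.356, 0, -0.378], "turn": [0, 0, 0], "hand": 0.2},
    {"travel": [0.42, 0, -0.418], "turn": [0, 0, 0], "hand": 0.2},
  ],
)

```text
time_s: 15.35
tool_pos: [0.5534, -0.1041, 0.1643]
ee_rot: [-0.09, -3.137, 0.003]
force: [0.7, -5.9, -3.4]
finger_gap: 0.286
gripper_force: 15.0
```

```bash
python3 - <<'E'
from h import *
p,R,s=cur();print(p,s['time_s'],s['force'],s['finger_gap'],s['gripper_force'])
for c in('wrist','side','top'):
  snapshot(c);print(c,[(np.round(q['centre'],4),round(q['conf'],2)) for q in tip_of(c,'lever_ball')[:1]])
p,R,s=cur();Q=Ro.from_euler('z',PSI,degrees=True);H=K*[1,1,0]+Q.apply([-.04,-.19,.066]);print(p,Q.inv().apply(p-H))
E
```

```text
[ 0.5534 -0.1041  0.1643] 15.35 [ 0.71   -5.8525 -3.4342] 0.2860566211170374 14.999752342700958
wrist [(array([ 0.5507, -0.1042,  0.1586]), 0.96)]
side [(array([ 0.5507, -0.1025,  0.1616]), 0.52)]
top []
[ 0.5531 -0.1041  0.1644] [0.0561 0.0005 0.0984]
```

Request:
move_arm(
  rows=[
    {"travel": [0.063, 0, -0.034], "turn": [0, 0, 0], "hand": 0.2},
    {"travel": [0.126, 0, -0.064], "turn": [0, 0, 0], "hand": 0.2},
    {"travel": [0.192, 0, -0.089], "turn": [0, 0, 0], "hand": 0.2},
    {"travel": [0.259, 0, -0.11], "turn": [0, 0, 0], "hand": 0.2},
    {"travel": [0.328, 0, -0.126], "turn": [0, 0, 0], "hand": 0.2},
    {"travel": [0.397, 0, -0.138], "turn": [0, 0, 0], "hand": 0.2},
    {"travel": [0.468, 0, -0.146], "turn": [0, 0, 0], "hand": 0.2},
    {"travel": [0.54, 0, -0.15], "turn": [0, 0, 0], "hand": 0.2},
  ],
)

```text
time_s: 16.32
tool_pos: [0.4999, -0.1011, 0.1797]
ee_rot: [-0.091, -3.139, 0.004]
force: [2.4, -6.0, -2.1]
finger_gap: 0.29
gripper_force: 15.0
```

Request:
move_arm(
  rows=[
    {"travel": [0, 0, 0], "turn": [0, 0, 0], "hand": 0.2},
    {"travel": [0, 0, 0], "turn": [0, 0, 0], "hand": 0.2},
  ],
)

```text
time_s: 16.48
tool_pos: [0.4991, -0.101, 0.1797]
ee_rot: [-0.09, -3.136, 0.004]
force: [-2.8, -4.6, -0.2]
finger_gap: 0.288
gripper_force: 15.0
```

```bash
python3 - <<'E'
from h import *
p,R,s=cur();print(p,s['time_s'],s['force'],s['finger_gap'],s['gripper_force'])
Q=Ro.from_euler('z',PSI,degrees=True);H=K*[1,1,0]+Q.apply([-.04,-.19,.066]);print('tcp',Q.inv().apply(p-H))
for c in('wrist','side','top'):
 for i in range(2):
  w=snapshot(c);q=tip_of(c,'lever_ball')[:1]
  if q:b=np.array(q[0]['centre']);print(c,b.round(4),round(q[0]['conf'],2),'rel',Q.inv().apply(b-H))
cv2.imwrite('pics/x.png',w['pixels'][:,:,::-1])
w=snapshot('wrist');cv2.imwrite('pics/w5.png',w['pixels'][:,:,::-1])
E
```

```text
[ 0.4991 -0.101   0.1797] 16.4833 [-2.82   -4.6052 -0.1664] 0.28821285787328976 15.000057220458984
tcp [0.002  0.0006 0.1137]
wrist [ 0.4994 -0.1025  0.1709] 0.78 rel [ 0.0023 -0.0009  0.1049]
wrist [ 0.5014 -0.1001  0.1749] 0.72 rel [0.0042 0.0016 0.1089]
side [ 0.5031 -0.1002  0.1782] 0.57 rel [0.0059 0.0016 0.1122]
side [ 0.4999 -0.098   0.1774] 0.69 rel [0.0026 0.0036 0.1114]
```

View pics/w5.png

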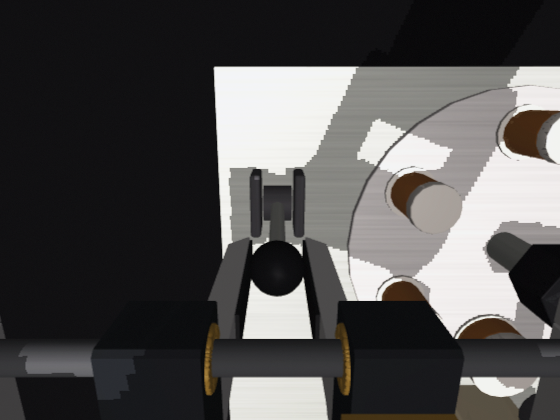

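The wrist view shows the ball at (277,268) nearly over the hinge barrel at (278,203), with the jars clear. I'll check the lean within this one view.

```bash
python3 - <<'E'
from h import *
p,R,s=cur();w=snapshot('wrist');T=np.array(w['tool_from_camera']);Ki=np.linalg.inv(w['intrinsics'])
g=cv2.cvtColor(w['pixels'],cv2.COLOR_RGB2GRAY)
for r in range(165,300,5):print(r,g[r,262:292:3])
Q=Ro.from_euler('z',PSI,degrees=True);H=K*[1,1,0]+Q.apply([-.04,-.19,.066])
def at(u,v,z):
    d=R.apply(T[:3,:3]@(Ki@[u,v,1]));o=p+R.apply(T[:3,3]);return Q.inv().apply(o+d*(z-o[2])/d[2]-H)
print('ball',at(277,268,.176),'barrel top edge/bot edge',at(278,186,.066),at(278,220,.066),'cheek',at(278,170,.05),at(278,238,.05))
E
```

```text
165 [244 244 244 244 243 244 243 243 243 243]
170 [135 138 211 242 241 241 241 241 138 137]
175 [123 137 137 138 137 137 137 136 136 136]
180 [110 137 138 137 137 137 136 136 135 135]
185 [112  95  95  94  96  95  95  95  94  95]
190 [96 38 38 39 38 37 38 38 38 37]
195 [96 48 47 48 48 47 48 47 47 48]
200 [72 51 51 52 51 51 51 51 52 50]
205 [75 56 56 56 61 62 63 58 57 56]
210 [77 52 52 55 61 62 62 57 53 53]
215 [85 45 45 56 61 62 64 59 44 46]
220 [98 81 81 58 61 62 64 58 80 81]
225 [105 141 142  58  61  62  64  59 141 140]
230 [125 137 137  59  62  62  63  59 136 137]
235 [139 138 127  60  62  63  64  59 138 137]
240 [134 134 207  53  39  35  49  54 135 135]
245 [ 7  9  8  8 10 10  9 10  7  9]
250 [10 10 11 11 11 11 11 11 11 10]
255 [11 11 12 12 13 11 11 12 11 11]
260 [12 12 12 13 16 14 14 14 13 13]
265 [14 14 15 17 18 18 18 15 15 13]
270 [13 14 16 19 23 26 22 20 15 13]
275 [14 15 16 20 24 30 29 23 18 16]
280 [12 15 16 16 19 23 19 18 16 15]
285 [13 14 14 15 17 16 15 16 15 14]
290 [11 13 13 13 14 12 14 14 13 13]
295 [239 239 208 108  56  29  56 129 226 237]
ball [0.004  0.0003 0.11  ] barrel top edge/bot edge [-0.013   0.0009  0.    ] [0.0154 0.0008 0.    ] cheek [-0.0229  0.0009 -0.016 ] [ 0.0374  0.0008 -0.016 ]
```

Request:
move_arm(
  rows=[
    {"travel": [0.015, 0, 0], "turn": [0, 0, 0], "hand": 0.2},
    {"travel": [0.032, 0, 0], "turn": [0, 0, 0], "hand": 0.2},
    {"travel": [0.032, 0, 0], "turn": [0, 0, 0], "hand": 0.2},
    {"travel": [0.032, 0, 0], "turn": [0, 0, 0], "hand": 0.2},
  ],
)

```text
time_s: 17.52
tool_pos: [0.4968, -0.1009, 0.1797]
ee_rot: [-0.091, -3.138, 0.004]
force: [0.9, -5.5, -0.6]
finger_gap: 0.284
gripper_force: 15.0
```

Request:
move_arm(
  rows=[
    {"travel": [0, 0, 0], "turn": [0, 0, 0], "hand": 0.6},
    {"travel": [0, 0, 0], "turn": [0, 0, 0], "hand": 0.6},
    {"travel": [0, 0, 0], "turn": [0, 0, 0], "hand": 0.6},
    {"travel": [0, 0, 0], "turn": [0, 0, 0], "hand": 0.6},
    {"travel": [0, 0, 0], "turn": [0, 0, 0], "hand": 0.6},
    {"travel": [0, 0, 0], "turn": [0, 0, 0], "hand": 0.6},
    {"travel": [0, 0, 0], "turn": [0, 0, 0], "hand": 0.6},
  ],
)

```text
time_s: 18.1
tool_pos: [0.4968, -0.1, 0.1799]
ee_rot: [-0.09, -3.138, 0.001]
force: [-0.7, -0.6, 0.2]
finger_gap: 0.599
gripper_force: 0.0
```

Request:
move_arm(
  rows=[
    {"travel": [0, 0, -0.2], "turn": [0, 0, 0], "hand": 0.6},
    {"travel": [0, 0, -0.45], "turn": [0, 0, 0], "hand": 0.6},
    {"travel": [0, 0, -0.7], "turn": [0, 0, 0], "hand": 0.6},
    {"travel": [0, 0, -0.95], "turn": [0, 0, 0], "hand": 0.6},
    {"travel": [0, 0, -0.95], "turn": [0, 0, 0], "hand": 0.6},
    {"travel": [0, 0, -0.95], "turn": [0, 0, 0], "hand": 0.6},
  ],
)

```text
time_s: 18.6
tool_pos: [0.4978, -0.1003, 0.2763]
ee_rot: [0.09, 3.14, -0.003]
force: [0.0, 0.2, 0.1]
finger_gap: 0.597
gripper_force: 0.0
```

```bash
python3 - <<'E'
from h import *
p,R,s=cur();print(p,s['time_s'],s['force'])
Q=Ro.from_euler('z',PSI,degrees=True);H=K*[1,1,0]+Q.apply([-.04,-.19,.066])
for c in('side','top','wrist'):
 for i in range(3):
  w=snapshot(c);q=tip_of(c,'lever_ball')[:1];j=tip_of(c,'squat_jar')[:1]
  if q:b=np.array(q[0]['centre']);print(c,round(q[0]['conf'],2),'rel',Q.inv().apply(b-H))
  if j and i==0:print('jar',j[0])
 cv2.imwrite(f'pics/{c}9.png',w['pixels'][:,:,::-1])
T=np.array(w['tool_from_camera']);Ki=np.linalg.inv(w['intrinsics'])
def at(u,v,z):
    d=R.apply(T[:3,:3]@(Ki@[u,v,1]));o=p+R.apply(T[:3,3]);return Q.inv().apply(o+d*(z-o[2])/d[2]-H)
print([ (v,at(277,v,.176)[0].round(4),at(277,v,.066)[0].round(4)) for v in(190,200,210,220,230,240,250,260)])
a=cv2.resize(cv2.imread('pics/side9.png')[120:320,160:400],(480,400),interpolation=2);b=cv2.resize(cv2.imread('pics/wrist9.png')[130:330,200:360],(320,400),interpolation=2)
cv2.imwrite('pics/end.png',np.hstack([a,b]))
E
```

```text
[ 0.4978 -0.1003  0.2763] 18.6 [0.0475 0.2032 0.0881]
side 0.72 rel [0.1336 0.1882 0.0286]
jar {'centre': [0.644, 0.0795, 0.0926], 'conf': 0.6}
side 0.84 rel [0.0018 0.0027 0.1074]
side 0.77 rel [0.0006 0.0012 0.1098]
jar {'centre': [0.6392, 0.0848, 0.0941], 'conf': 0.87}
top 0.19 rel [ 0.0374  0.4083 -0.0697]
wrist 0.7 rel [-0.0015 -0.0009  0.1069]
jar {'centre': [0.549, 0.0853, 0.0023], 'conf': 0.52}
wrist 0.8 rel [0.0002 0.0014 0.1049]
wrist 0.73 rel [ 0.1663 -0.1199 -0.0707]
[(190, np.float64(-0.0142), np.float64(0.0134)), (200, np.float64(-0.0064), np.float64(0.0245)), (210, np.float64(0.0016), np.float64(0.0359)), (220, np.float64(0.0097), np.float64(0.0474)), (230, np.float64(0.018), np.float64(0.0591)), (240, np.float64(0.0264), np.float64(0.071)), (250, np.float64(0.0349), np.float64(0.0831)), (260, np.float64(0.0435), np.float64(0.0954))]
```

View pics/end.png

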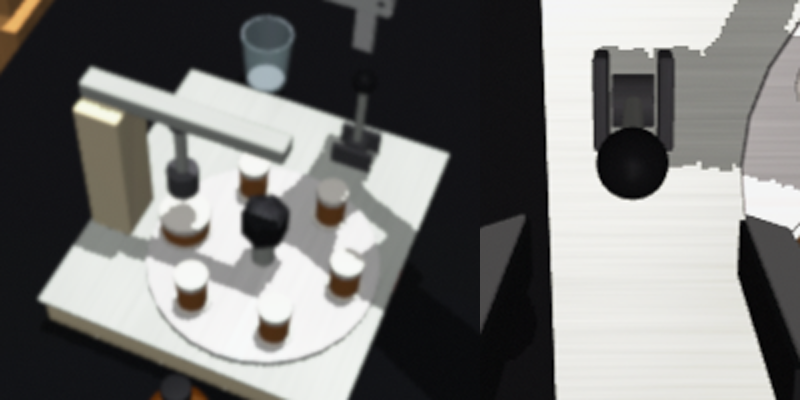

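The lever is upright, with the ball within about 1 mm of being over the hinge. In the side crop the squat jar at (185,215) sits under the lowered head at (182,180). The bottle and beaker still stand where they were, and the gripper is clear, so I'll hand in.

```bash
python3 -c "
from station import *
print(hand_in())"
```

```text
the job is handed in; nothing more can be done
None
```

The job is handed in: the short, wide jar is home under the reading head, the knob was released first, and the lever is now straight upright with the gripper clear.

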